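# Unlock the carton gauge and slide its fence home

## Robot

A 6-joint arm with a two-finger parallel gripper is mounted at the origin on the work surface. World frame = base frame: x ahead of the robot, y to its left, z up, the work surface at z = 0. Lengths are in m, angles in rad, forces in N, time in s.
With the tool pointing down it reaches from about 0.3 to 0.85 m from the base axis. Payload 4.2 kg.
Tool frame: the origin (TCP) lies between the finger pads; the fingertips stand 17 mm ahead of it and the grasp point (between the pads) lies 2 mm behind it; z points along the fingers, y is the direction in which the jaws open and shut (so a half turn about z gives the same grasp; the last joint's range is limited). The gripper opens to 91 mm and grips with 3 to 60 N. Pads are 32 mm wide; open, the fingers measure 118 mm over their backs; the gripper's body (76 mm by 178 mm) begins 60 mm behind the grasp point.
Start: joints at [-1.349, 0.32, 1.565, -0, 1.257, -0.02], TCP at [0.138, -0.558, 0.231] pointing down, gripper open.
Joint ranges: [-3.11, 3.11], [-0.84, 2.01], [0.21, 2.61], [-1.34, 4.49], [0.05, 2.63], [-2.56, 2.56]. Speed limits (rad/s): [2.57, 2.57, 3.14, 3.14, 3.14, 3.14].

## Interface

Orientations are given as a rotation vector (axis times angle).
In Python, from rig import arm gives the robot as it stands. The module is installed in compiled form; this text tells all that it offers. Calls block until the motion is done:
- arm.movep(position, orientation): joint-space move of the TCP to a pose.
- arm.move_l(position, rotation=None, vel=0.15, guard=None): straight line of the TCP; rotation=None keeps the orientation; vel is the mean speed in m/s. With guard (N) it stops when the force on the tool has changed by that much, and returns True; else False.
- arm.set_joints(angles): joint-space move.
- arm.ungrasp() and arm.gripper_close(newtons=None): open the fingers fully, or close them until they stop; newtons is the grip in N (None keeps the last).
- arm.hold(seconds).
- arm.ik(position, orientation): joint angles nearest the present ones, or None.
- arm.read_camera(name): name is "scene" or "top" or "wrist"; returns the picture (384x512x3 uint8, blue, green, red); there is no depth.
- arm.camera_info(name): a dict with "fovy" (degrees; the focal length in pixels is half the picture's height over the tangent of half this angle, whatever the lens; pixels are square), "cx", "cy" (the principal point, pixels), "R" (3x3) and "t" (3): a world point X has camera coordinates R X + t; the wrist camera has in their place "hand_eye" (4x4, takes a point from camera to tool coordinates, whose origin is the TCP and whose axes are the flange's). Camera axes: x right, y down, z forward; pixel columns grow to the right and rows downward; lengths in m; the calibration is good to about 2 mm. A picture is of the moment at which its call begins: read the wrist's pose just before it. camera_info takes no time and is no camera call.
A pose or a line that the arm cannot do raises arm.MotionError and nothing moves.
- arm.job_done(): hands the job in, once; it reports no verdict.
Trained networks look in the newest picture that a camera, given by its name, has taken for a name from the list of things; names that differ only in an ending like _2 or _b are one class to them, and where a whole thing is asked for, a point or a joint stands for the part that bears it (a point fixed in the world has none). Each returns a list of dicts, best first, with "score" (0 to 1); they miss things now and then, are a little off and sometimes report something else, mostly with a low value. They report only what shows in the picture. A call takes as long as a camera call.
- arm.recognise(camera, name): "box" ([left, top, width, height] in pixels, round what is visible of it).
- arm.cut_out(camera, name): "pixels" (384x512 bool, what is visible of it) and "box" ([left, top, width, height] in pixels, round what is visible of it).
Readings, each from a call of its own:
- arm.get_t(): time.
- arm.get_joint_pos(): joint angles.
- arm.get_qvel(): joint speeds.
- arm.get_effort(): joint torques, N m.
- arm.get_tool_pos(): TCP position.
- arm.get_ee_rot(): TCP orientation.
- arm.get_contact_force(): force on the tool from outside, world axes, zero at the start.
- arm.get_moment(): the same for the moment, N m.
- arm.get_gripper_width(): finger opening in m.
Only numpy, scipy, OpenCV 4.12 (cv2) and the standard library are available. Lean on these libraries where they do the work, as an engineer would, in place of code of your own. Each camera call takes 0.05 s, during which the arm holds its last target. There are 200 camera calls.

## Task

On the packing bench, press the black lock button on top of the carton gauge's carriage with your fingertips and, keeping it pressed, push the carriage along its rail until it is fully home at its end stop, so that its fence squares the carton up against the end wall. Then let the button spring up so that the carriage is locked there, and move clear. Do not touch the carton with the gripper or lift it, and leave the other things on the bench where they are.

Things in the scene. Friction and masses are not known exactly. Their poses are not given: they have to be found in the camera images.
- gauge: Carton gauge fixed to the bench: plywood board 210 (x) x 460 (y) x 15 mm, its centre 10 mm in +x of the origin. Origin on the bench; z up; +y points along the rail towards the end wall, the way the carriage slides home. The aluminium rail runs along y at x = -55 mm (robot's side). Placed and turned differently each time.
- carriage (a joint): Carriage travel along the gauge's +y in m: starts at 0 to 0.075; 0.200 = home on its hard end stop. Unlocked it runs freely (under 1 N, plus the carton's drag of 1 to 5 N); locked it does not yield to a push of 25 N. Grey block 52 (x) x 90 (y) mm, top 50 mm above the bench, with the button and a lip on top and the cross fence at its front (+y).
- lock (a joint): How far the lock button is down, in m: 0 up (locked), 0.008 fully down. It springs back. It takes about 6 N to start moving and 9 N fully down. Pressed 3 mm or more the carriage is free; let up, its pin drops into the nearest of the rail's notches (one every 5 mm, one of them at the home position) and locks.
- lock_top (a point): Centre of the top face of the lock button: a ribbed black plastic pad 42 x 42 mm on the carriage, facing up, 66 mm above the bench when up. Rides with the carriage, goes down when pressed. Stands 16 mm above the block; behind it (-y) is a grey sill 7 mm lower than the pad.
- lip (a point): Top middle of the grey upright lip on the carriage, between button and fence: 52 mm wide, 10 mm thick, top 92 mm above the bench (26 mm above the button). Its rear face is 28 mm ahead (+y) of the button's centre, so a finger pressing the button can also push on the lip.
- fence_mid (a point): On the front (+y) face of the carriage's aluminium cross fence, 100 mm in +x of the rail, 42 mm above the bench. Fence 170 mm wide, 8 mm thick, from 18 to 66 mm above the bench; it pushes the carton. Its face is at gauge y = -0.100 m + carriage value.
- end_wall (a point): Middle of the inner face of the fixed plywood end wall at the gauge's +y end, 45 mm above the bench; wall 135 mm wide, top at 75 mm. With the carriage home, fence and wall are 114 mm apart.
- carton: Loose closed cardboard carton 100 mm (its x) x 110 mm (its y) x 80 mm high, 0.2 to 0.45 kg, standing on the board between sliding fence and end wall, slightly skewed. Origin: centre of its underside. Its top is 95 mm above the bench.
- tape: A bystander: roll of clear packing tape lying flat, 90 mm across, 48 mm high, on the board behind the sliding fence. Origin: centre of its underside.
- can_a: A bystander: drink can, 58 mm across, 125 mm high, beyond the board. Origin: centre of its underside.
- can_b: A bystander: second drink can, same size, past the end wall. Origin: centre of its underside.
- cup: A bystander: paper cup, 84 mm across, 85 mm high, beyond the board. Origin: centre of its underside.
- sachets: A bystander: small open cardboard box of sugar sachets, 110 x 75 x 50 mm, past the end wall. Origin: centre of its underside.
- marker: A bystander: marker pen lying on the bench between the board and the robot, 125 mm long, 17 mm thick. Origin: centre of its underside.
- jar: A bystander: amber glass jar with a white lid, 70 mm across, 85 mm high, off the other end of the board. Origin: centre of its underside.

How it is judged:
On the way, in this order (a step that is already met when the one before it is completed fails the run):
1. the carriage is under way, beyond its start, with the lock button held down (value of joint lock above 0.002 m and value of joint carriage between 0.09 and 0.19 m), for 0.05 s.
2. the carriage reaches its end stop with the button still held down (value of joint carriage above 0.197 m and value of joint lock above 0.002 m), for 0.1 s.
At the end, for the whole second after the job is handed in: The carriage is within 3 mm of its end stop (joint above 0.197 m), the lock button is up (less than 1 mm down), and the carton stands flat on the board at rest between fence and end wall: its centre above 0.151 m along the gauge's y, square to the gauge within 0.08 rad, tilted less than 0.06 rad (value of joint carriage above 0.197 m and value of joint lock below 0.001 m and y of carton in the frame of gauge above 0.151 m and angle between the y axis of carton and the y axis of gauge, either way round below 0.08 rad and angle between carton's own z axis and vertical below 0.06 rad and z of carton in the frame of gauge below 0.02 m and linear speed of carton below 0.01 m/s); the robot touches nothing.
It fails at once if the button is let up midway, or the carriage forced along with it up (value of joint lock below 0.001 m and value of joint carriage between 0.09 and 0.19 m).
It fails at once if the gripper or arm touches the carton (contact force between any of the fingers, the arm and carton above 1 N).
It fails at once if the carton is lifted or tipped (z of carton in the frame of gauge above 0.03 m or angle between carton's own z axis and vertical above 0.3 rad).
It fails at once if a bystander is moved more than 20 mm (distance of any of tape, can_a, can_b, cup, sachets, marker, jar from where it was at the start of the episode above 0.02 m).
It also fails if it takes over 40 s, if anything falls off the work surface, if the arm or the gripper's body presses on something with over 40 N, if the wrist force passes 120 N, or if a joint passes its speed limit or range.

## Working session

There is one attempt and no reset: what is moved stays moved. The work goes in short steps, each a Python script; the robot and the scene stay as the last script left them, time stands still between calls to the robot, and variables do not carry over. Pictures are saved under pics/ and viewed, about 8 in all and at most 12, crops included, and the job is handed in when it is done.

```bash
mkdir -p pics
python3 - <<'E'
from rig import arm
import cv2,numpy as np
for c in("top","scene"):
    im=arm.read_camera(c);i=arm.camera_info(c);print(c,i)
    for n in("lock_top","lip","fence_mid","end_wall","carton","tape","gauge","marker","jar"):
        r=arm.recognise(c,n);print(n,[(np.round(d["box"]).tolist(),round(d["score"],2)) for d in r[:2]])
    cv2.imwrite(f"pics/{c}0.png",cv2.resize(im,(800,600)))
print(arm.get_t(),arm.get_ee_rot())
E
```

```text
top {'fovy': 56.92960015193019, 'cx': 254.76308213148272, 'cy': 190.73056438848408, 'R': array([[ 0.02735678, -0.99958996,  0.00845639],
       [-0.98716449, -0.02834637, -0.15717108],
       [ 0.15734634, -0.00404815, -0.98753518]]), 't': array([0.00690634, 0.61479786, 0.88975386])}
lock_top [([321.0, 250.0, 18.0, 20.0], 0.56)]
lip [([303.0, 192.0, 45.0, 83.0], 0.75), ([192.0, 155.0, 182.0, 128.0], 0.33)]
fence_mid [([302.0, 191.0, 47.0, 81.0], 0.97)]
end_wall [([191.0, 154.0, 185.0, 129.0], 0.8)]
carton [([221.0, 163.0, 51.0, 52.0], 0.8), ([192.0, 156.0, 184.0, 127.0], 0.21)]
tape [([305.0, 190.0, 41.0, 84.0], 0.42)]
gauge [([192.0, 152.0, 184.0, 134.0], 0.89)]
marker [([319.0, 251.0, 23.0, 18.0], 0.73), ([234.0, 253.0, 45.0, 31.0], 0.72)]
jar [([375.0, 238.0, 39.0, 28.0], 0.76)]
scene {'fovy': 47.40187155773488, 'cx': 252.89199257716174, 'cy': 198.63320035065703, 'R': array([[-0.6404803 ,  0.76790687, -0.01019935],
       [ 0.59557876,  0.48827619, -0.63786542],
       [-0.48484114, -0.41461475, -0.7700803 ]]), 't': array([ 0.34426321, -0.34180967,  1.46941388])}
lock_top []
lip [([188.0, 121.0, 56.0, 53.0], 0.9)]
fence_mid [([187.0, 124.0, 59.0, 51.0], 0.6), ([248.0, 241.0, 28.0, 46.0], 0.49)]
end_wall [([166.0, 118.0, 146.0, 139.0], 0.83), ([143.0, 164.0, 34.0, 39.0], 0.46)]
carton [([217.0, 172.0, 60.0, 63.0], 0.85)]
tape [([172.0, 128.0, 29.0, 35.0], 0.69)]
gauge [([162.0, 117.0, 154.0, 141.0], 0.9)]
marker [([167.0, 118.0, 147.0, 139.0], 0.47)]
jar [([168.0, 99.0, 26.0, 32.0], 0.87)]
1.0 [ 3.11854910e+00  3.78882502e-01 -9.15926502e-07]
```

View pics/top0.png

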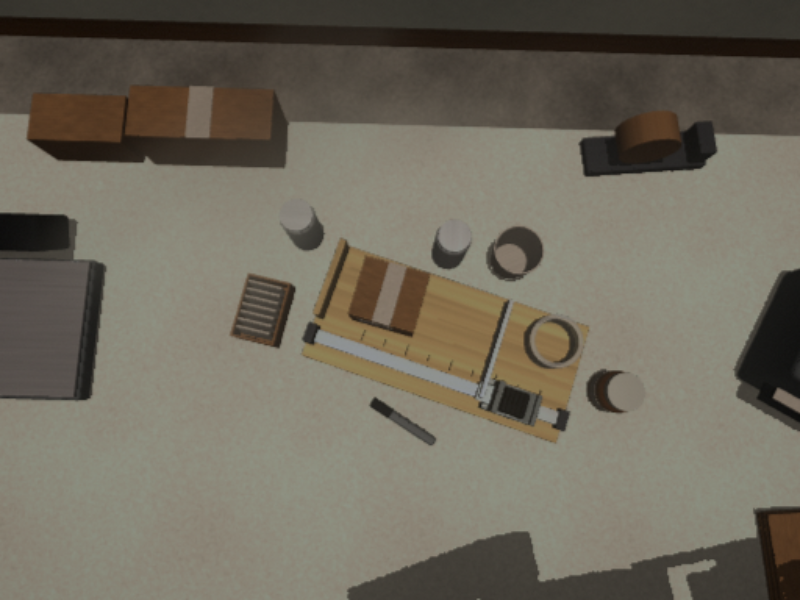

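View pics/scene0.png

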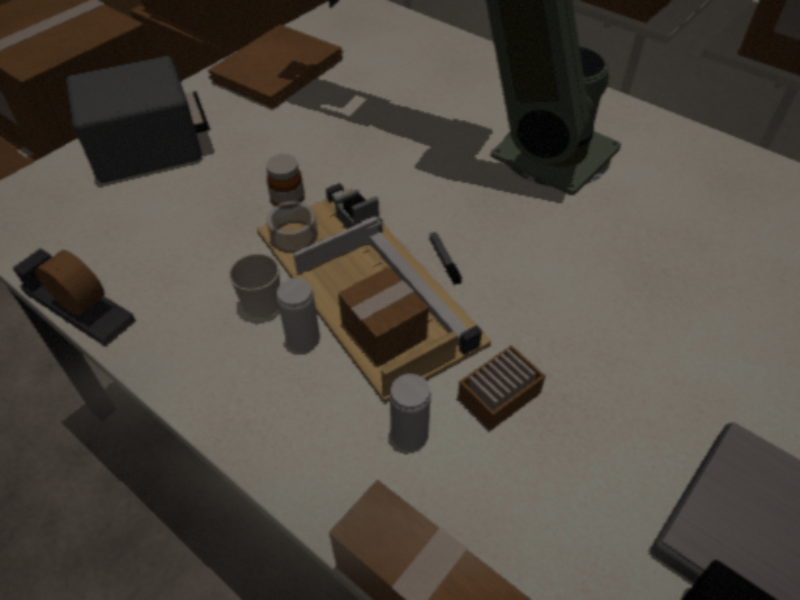

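```bash
cat > h.py <<'E'
import numpy as np,cv2
from rig import arm
from scipy.optimize import least_squares
from scipy.spatial.transform import Rotation as Ro
def cam(c):
    i=arm.camera_info(c);f=192/np.tan(np.radians(i["fovy"]/2))
    if "R" in i: R,t=i["R"],i["t"]
    else:
        T=np.eye(4);T[:3,:3]=Ro.from_rotvec(arm.get_ee_rot()).as_matrix();T[:3,3]=arm.get_tool_pos()
        M=np.linalg.inv(T@i["hand_eye"]);R,t=M[:3,:3],M[:3,3]
    return R,t,f,i["cx"],i["cy"]
def proj(X,k):
    R,t,f,cx,cy=k;p=np.atleast_2d(X)@R.T+t
    return p[:,:2]/p[:,2:]*f+[cx,cy]
def back(uv,z,k):
    R,t,f,cx,cy=k;d=R.T@np.array([(uv[0]-cx)/f,(uv[1]-cy)/f,1]);o=-R.T@t
    return o+d*(z-o[2])/d[2]
def g2w(P,p):
    P=np.atleast_2d(P);c,s=np.cos(p[2]),np.sin(p[2])
    return np.c_[P[:,0]*c-P[:,1]*s+p[0],P[:,0]*s+P[:,1]*c+p[1],P[:,2]]
def w2g(P,p):
    c,s=np.cos(p[2]),np.sin(p[2]);d=np.asarray(P)-[p[0],p[1],0]
    return np.array([d[0]*c+d[1]*s,-d[0]*s+d[1]*c,d[2]])
E
python3 - <<'E'
from h import *
k=cam("top");G=[[-.095,-.23,.015],[.115,-.23,.015],[-.095,.23,.015]]
U=np.array([[556,440],[588,325],[302,352]])/1.5625
r=least_squares(lambda p:(proj(g2w(G,p),k)-U).ravel(),[.55,0,.1]);p=r.x
print(p,r.fun.round(1))
for n,u,z in(("button",(514,401),.066),("fence",(508,303),.066),("fence2",(487,398),.066),("lip",(487,392),.092),("walltop",(330,278),.075)):
    w=back(np.array(u)/1.5625,z,k);print(n,w.round(3),w2g(w,p).round(3))
# hover for wrist view above the button
b=back(np.array([514,401])/1.5625,.066,k);a=p[2]
R=np.c_[[-np.sin(a),np.cos(a),0],[np.cos(a),np.sin(a),0],[0,0,-1]]
for s in(1,-1):
    rv=Ro.from_matrix(R@np.diag([s,s,1])).as_rotvec()
    for q in(b+[0,0,.15],g2w([[b@[0,0,0],0,0]],p)[0]): pass
    for c in(0,.2):
        w=b+[-np.sin(a)*c,np.cos(a)*c,0];w[2]=.08
        print(s,c,arm.ik(w,rv))
print(arm.camera_info("wrist"))
E
```

```text
[ 0.54228961 -0.0582914  -0.30337261] [-0.1  0.5  1.  -0.6 -0.8  0.1]
button [ 0.448 -0.168  0.066] [-0.057 -0.133  0.066]
fence [ 0.608 -0.159  0.066] [ 0.093 -0.076  0.066]
fence2 [ 0.452 -0.124  0.066] [-0.067 -0.09   0.066]
lip [ 0.462 -0.12   0.092] [-0.059 -0.083  0.092]
walltop [0.64  0.138 0.075] [0.035 0.216 0.075]
1 0 [-3.82674272e-01  3.26849676e-01  1.99195278e+00 -4.44089210e-16
  8.22790194e-01 -7.93016624e-02]
1 0.2 [ 2.23255832e-02  3.66004405e-01  1.92590770e+00 -4.44089210e-16
  8.49680546e-01  3.25698193e-01]
-1 0 None
-1 0.2 None
{'fovy': 59.551731294398564, 'cx': 253.52678888538784, 'cy': 188.64644130248573, 'hand_eye': array([[-6.60986208e-04, -9.56498028e-01, -2.91738041e-01,
         8.26074175e-02],
       [ 9.99999678e-01, -4.99714417e-04, -6.27309831e-04,
         7.00533838e-04],
       [ 4.54234911e-04, -2.91738362e-01,  9.56498051e-01,
        -1.54251617e-01],
       [ 0.00000000e+00,  0.00000000e+00,  0.00000000e+00,
         1.00000000e+00]])}
```

Run:
```python
from h import *
p=[.5423,-.0583,-.3034];a=p[2]
R=np.c_[[-np.sin(a),np.cos(a),0],[np.cos(a),np.sin(a),0],[0,0,-1]]
arm.movep(g2w([-.055,-.15,.26],p)[0],Ro.from_matrix(R).as_rotvec())
arm.gripper_close(30)
k=cam("wrist");im=arm.read_camera("wrist")
for n in("lock_top","lip"):print(n,[(d["box"],round(d["score"],2)) for d in arm.recognise("wrist",n)[:2]])
print(arm.get_t(),arm.get_tool_pos(),arm.get_contact_force(),arm.get_gripper_width())
np.savez("k.npz",R=k[0],t=k[1],r=np.array(k[2:]))
cv2.imwrite("pics/w0.png",cv2.resize(im,(800,600)))
```

```text
lock_top [([229.0, 132.4, 41.1, 41.2], 0.87)]
lip [([221.1, 93.7, 191.3, 94.3], 0.64)]
4.2833 [ 0.44499403 -0.18501977  0.25999509] [ 1.00414843 -0.33970619  0.09701003] 0.0005340278206547436
```

View pics/w0.png

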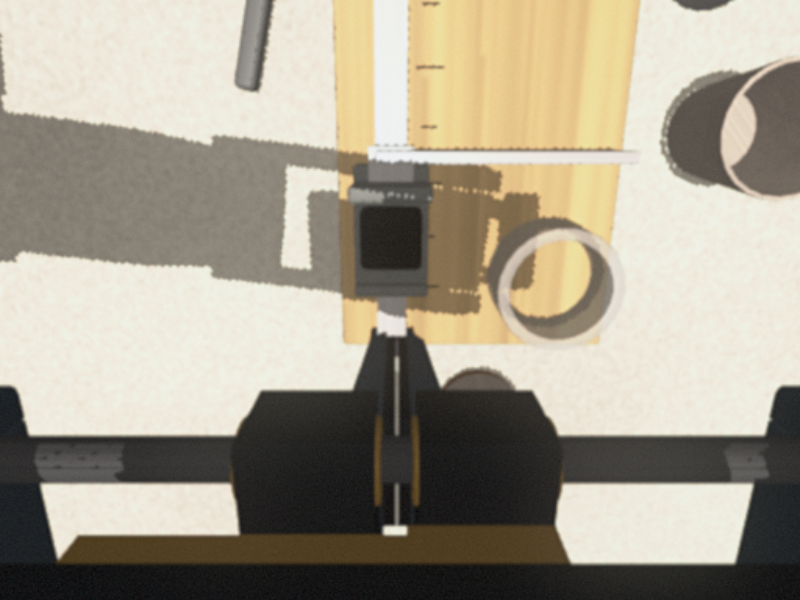

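Run:
```python
from h import *
z=np.load("k.npz");k=(z["R"],z["t"],*z["r"])
p=[.5423,-.0583,-.3034]
for n,u,h in(("button",(390.5,238),.066),("btn front",(390,206),.066),("btn rear",(390,270),.066),("lip rear top",(390,201),.092),("lip front",(390,186),.092),("fence R front",(637,150),.066),("fence L front",(370,147),.066),("corner",(344,344),.015),("cornerR",(600,344),.015),("railnear",(391,330),.03),("railfar",(391,5),.03)):
    w=back(np.array(u)/1.5625,h,k);print(n,w.round(4),w2g(w,p).round(4))
```

```text
button [ 0.4461 -0.1687  0.066 ] [-0.0588 -0.1341  0.066 ]
btn front [ 0.4523 -0.1482  0.066 ] [-0.059  -0.1127  0.066 ]
btn rear [ 0.4391 -0.1897  0.066 ] [-0.0592 -0.1562  0.066 ]
lip rear top [ 0.4545 -0.1422  0.092 ] [-0.0587 -0.1063  0.092 ]
lip front [ 0.4572 -0.1336  0.092 ] [-0.0587 -0.0973  0.092 ]
fence R front [ 0.6141 -0.1616  0.066 ] [ 0.0993 -0.0771  0.066 ]
fence L front [ 0.4514 -0.1086  0.066 ] [-0.0717 -0.0752  0.066 ]
corner [ 0.3798 -0.2502  0.015 ] [-0.0978 -0.2317  0.015 ]
cornerR [ 0.58  -0.313  0.015] [ 0.1121 -0.2318  0.015 ]
railnear [ 0.4221 -0.2446  0.03  ] [-0.0591 -0.2137  0.03  ]
railfar [ 0.4908 -0.0278  0.03  ] [-0.0583  0.0137  0.03  ]
```

Run:
```python
from h import *
p=[.5423,-.0583,-.3034]
P=lambda y,tip:g2w([-.0588,y,tip+.017],p)[0]
arm.move_l(P(-.126,.085),vel=.15)
arm.move_l(P(-.126,.074),vel=.04)
arm.hold(.3);f0=arm.get_contact_force()
print(arm.move_l(P(-.126,.058),vel=.015,guard=3))
t=arm.get_tool_pos();print("tip z",t[2]-.017,arm.get_contact_force()-f0)
t2=np.array(t);t2[2]-=.0055
print(arm.move_l(t2,vel=.015,guard=25));arm.hold(.2)
print(arm.get_tool_pos()[2]-.017,arm.get_contact_force()-f0,w2g(arm.get_tool_pos(),p),arm.get_t())
```

```text
True
tip z 0.06560784668175536 [-0.47807182 -0.3392487   5.07771452]
False
0.06081076244924154 [-2.17790392  0.8321523   7.30041563] [-0.05876685 -0.12605821  0.07781076] 7.5667
```

Run:
```python
from h import *
p=[.5423,-.0583,-.3034]
P=lambda y,tip:g2w([-.0588,y,tip+.017],p)[0]
f0=arm.get_contact_force()
for y,v in((-.10,.03),(-.04,.05),(.02,.05),(.05,.05),(.075,.03)):
    s=arm.move_l(P(y,.0593),vel=v,guard=20)
    t=np.array(arm.get_tool_pos());print(y,s,w2g(t,p).round(4)-[0,0,.017],(arm.get_contact_force()).round(1),arm.get_t())
    if s:break
im=arm.read_camera("top");cv2.imwrite("pics/t1.png",cv2.resize(im[130:320,170:400],(800,660))[:600])
```

```text
-0.1 False [-0.0587 -0.0999  0.0601] [-2.1  0.7  8.5] 8.5833
-0.04 False [-0.0587 -0.0399  0.06  ] [-1.8  1.2  8.4] 9.9333
0.02 False [-0.0587  0.0198  0.0601] [-1.8 -0.8  6.8] 11.2833
0.05 False [-0.0587  0.0497  0.0601] [-1.4 -2.6  7.1] 12.0333
0.075 True [-0.0586  0.0511  0.0602] [-0.6 -2.7  3.9] 12.4083
```

View pics/t1.png

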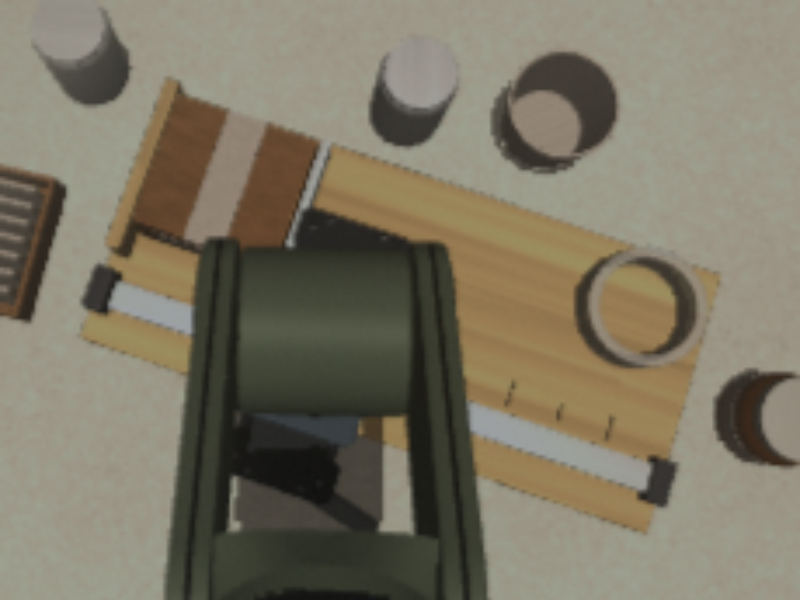

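Run:
```python
from h import *
p=[.5423,-.0583,-.3034]
P=lambda y,tip:g2w([-.0588,y,tip+.017],p)[0]
y=.0505
for i in range(10):
    y+=.001
    s=arm.move_l(P(y,.0593),vel=.01,guard=30);arm.hold(.1)
    t=np.array(arm.get_tool_pos());f=arm.get_contact_force();print(round(y,4),s,w2g(t,p).round(4)-[0,0,.017],f.round(1),w2g(f+[p[0],p[1],0],p)[1].round(1),arm.get_t())
    if s or w2g(f+[p[0],p[1],0],p)[1]<-22:break
```

```text
0.0515 False [-0.0585  0.0511  0.0601] [-1.8 -2.6  8.7] -3.1 12.8083
0.0525 False [-0.0585  0.0511  0.0601] [-2.3 -6.1  9.1] -6.5 13.1583
0.0535 False [-0.0585  0.0512  0.0601] [ -3.  -10.8  10. ] -11.2 13.5083
0.0545 False [-0.0585  0.0512  0.0602] [ -4.7 -14.1  10.6] -14.8 13.8583
0.0555 False [-0.0585  0.0513  0.0602] [ -4.3 -18.   11.8] -18.5 14.2083
0.0565 False [-0.0585  0.0513  0.0602] [ -5.4 -21.2  12.6] -21.8 14.5583
0.0575 False [-0.0585  0.0513  0.0602] [ -6.1 -25.2  13. ] -25.8 14.9083
```

Run:
```python
from h import *
p=[.5423,-.0583,-.3034];k=cam("top")
U=lambda u:np.array(u)/3.476+[170,130]
for n,u,h in(("fence front far",(320,145),.066),("fence rear far",(329,147),.066),("fence front near",(288,245),.066),("wall inner far",(180,84),.075),("wall inner near",(127,250),.075),("carton far fence",(317,141),.095),("carton far wall",(188,97),.095),("carton near wall",(136,224),.095)):
    print(n,w2g(back(U(u),h,k),p).round(4))
```

```text
fence front far [0.0955 0.0977 0.066 ]
fence rear far [0.0962 0.0908 0.066 ]
fence front near [0.0157 0.0958 0.066 ]
wall inner far [0.1035 0.212  0.075 ]
wall inner near [-0.0276  0.2063  0.075 ]
carton far fence [0.0914 0.0996 0.095 ]
carton far wall [0.0917 0.1998 0.095 ]
carton near wall [-0.0092  0.2034  0.095 ]
```

Run:
```python
from h import *
p=[.5423,-.0583,-.3034]
P=lambda y,tip:g2w([-.0588,y,tip+.017],p)[0]
arm.move_l(P(.053,.0593),vel=.01)
print(arm.get_contact_force(),arm.get_tool_pos()[2]-.017)
arm.move_l(P(.053,.069),vel=.02);arm.hold(.2)
print(arm.get_contact_force(),w2g(arm.get_tool_pos(),p))
arm.move_l(P(.044,.071),vel=.03)
arm.move_l(P(.040,.20),vel=.15)
arm.move_l(P(-.09,.26),vel=.15);arm.hold(.2)
k=cam("wrist");im=arm.read_camera("wrist");print(arm.get_contact_force(),arm.get_t(),[(d["box"],d["score"]) for d in arm.recognise("wrist","lock_top")])
np.savez("k.npz",R=k[0],t=k[1],r=np.array(k[2:]))
cv2.imwrite("pics/w1.png",cv2.resize(im,(800,600)))
```

```text
[-3.1112332  -8.1729013   8.87027903] 0.0600966542770615
[-0.92818586 -6.48541359 -0.36556093] [-0.05931589  0.0512048   0.08529957]
[ 0.08949319  0.85966503 -0.83164837] 19.1667 [([233.3, 11.7, 41.8, 48.0], 0.73), ([218.7, 0.7, 193.6, 260.5], 0.45)]
```

View pics/w1.png

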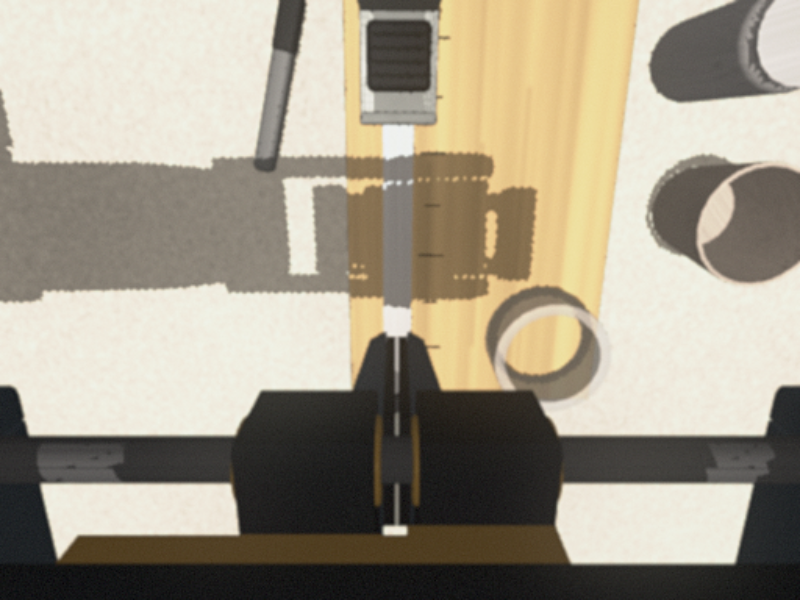

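Run:
```python
from h import *
p=[.5423,-.0583,-.3034]
z=np.load("k.npz");k=(z["R"],z["t"],*z["r"])
print("button",w2g(back(np.array([399,56])/1.5625,.066,k),p).round(4))
arm.move_l(g2w([-.0588,.03,.29],p)[0],vel=.15);arm.hold(.1)
k=cam("wrist");im=arm.read_camera("wrist");print(arm.get_t())
np.savez("k2.npz",R=k[0],t=k[1],r=np.array(k[2:]))
cv2.imwrite("pics/w2.png",cv2.resize(im,(800,600)))
```

```text
button [-0.0582  0.0392  0.066 ]
20.325
```

View pics/w2.png

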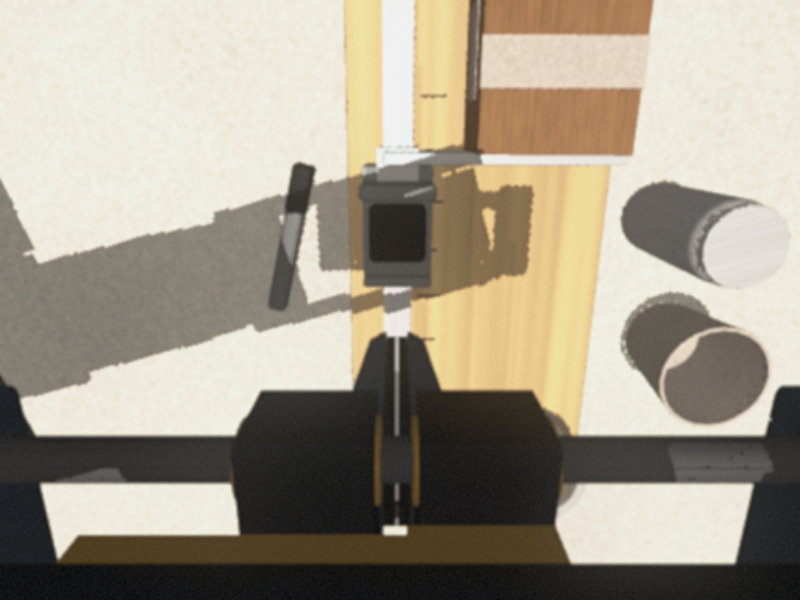

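Run:
```python
from h import *
p=[.5423,-.0583,-.3034]
z=np.load("k2.npz");k=(z["R"],z["t"],*z["r"])
for n,u,h in(("button",(398,233),.066),("fence front",(629,156),.066),("carton R",(632,156),.095),("carton L",(481,154),.095)):print(n,w2g(back(np.array(u)/1.5625,h,k),p).round(4))
arm.move_l(g2w([-.0588,-.1,.30],p)[0],vel=.15);arm.hold(.5)
im=arm.read_camera("top");c=arm.recognise("top","carton");print([(d["box"],d["score"]) for d in c[:1]])
print(arm.get_contact_force(),arm.get_t());arm.job_done()
```

```text
button [-0.0579  0.0413  0.066 ]
fence front [0.1027 0.096  0.066 ]
carton R [0.0922 0.0973 0.095 ]
carton L [-0.0049  0.0983  0.095 ]
[([209.7, 154.7, 49.5, 53.8], 0.77)]
[-0.2040053  -0.98422385  1.05227583] 21.9417
the job is handed in; nothing more can be done
```

I pressed the lock button about 5 mm down with closed fingertips and pushed on the lip until the carriage was home at its end stop. I then let the button spring up, moved clear, and handed the job in at about 22 s with no verdict reported.

**Last checks:**
- **End stop:** with the button still down, the carriage did not yield to a push of about 25 N at the end of travel. The cameras put it at about 0.196 to 0.2 m, and the fence-to-wall gap measured about 112 mm against the 114 mm expected, within my measuring error. The 3 mm margin therefore rests mainly on the hard stop and not on the images.
- **Button up:** the vertical force fell to zero with the fingertips at 68 mm, above the 66 mm button top.
- **Carton:** it looked square, flat and against the fence, with its edge level to about 1 mm over 97 mm. The gripper never came near it.
- **Bystanders:** the tape, cans, cup and marker looked undisturbed. I did not measure any of them, and I did not check the jar or sachets fully in the last images.
- **Contact at the end:** the final force reading was within about 1.5 N of zero, so the robot was touching nothing.

**One disagreement:** the first pushing move stopped on its 20 N guard, though the reading afterwards was only about 3 N. I then crept on in 1 mm steps, and the position did not change while the force rose, which confirmed the stop.

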